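# Load the trackball balls and hold out the tray

## Robot

A 7-joint arm with a two-finger parallel gripper is mounted at the origin on a cart in front of the work surface, level with it; the furniture and walls round the work are solid. World frame = base frame: x ahead of the robot, y to its left, z up, the work surface at z = 0. Lengths are in m, angles in rad, forces in N, time in s.
With the tool pointing down it reaches from about 0.4 to 0.85 m from the base axis. Payload 4.5 kg.
Tool frame: the origin (TCP) lies on the centre line of the jaws, within the pads' length; the fingertips stand 14 mm ahead of it and the grasp point (between the pads) lies 5 mm behind it (r.tcp_to_tips is the z of the fingertips in the tool frame, in m); z points along the fingers, y is the direction in which the jaws open and shut (so a half turn about z gives the same grasp; the last joint's range is limited). The gripper opens to 88 mm and grips with 3 to 60 N. Pads are 18 mm wide; open, the fingers measure 123 mm over their backs; the gripper's body (75 mm by 187 mm) begins 45 mm behind the grasp point.
Start: joints at [-1.203, 0.689, -0.195, 1.565, 0.157, 0.902, -0.215], TCP at [0.205, 0.591, 0.232] pointing down, gripper open.
Joint ranges: [-3.01, 3.01], [-0.46, 2.08], [-1.47, 1.51], [0.13, 2.56], [-1, 4.14], [0.04, 2.09], [-2.66, 2.66]. Speed limits (rad/s): [2.57, 2.57, 3.14, 3.14, 3.14, 3.14, 3.14].

## Interface

Orientations are given as a unit quaternion [x, y, z, w].
In Python, from plant import r, viewer gives the robot as it stands.
- The arm moves only by the shell command python3 -m inch 'ROWS' [FORCE]. ROWS is JSON, a list of rows, each a list of 3 entries, a list of its own where there are three numbers: the closure, from 0 (fully open) to 1 (shut), then the shift along the tool's x, y, z in cm, then the turn about the tool's z in degrees. In form: [[fingers, [x, y, z], yaw], ...]. A call has 1 to 20 rows; each row is the pose to reach, as a shift and turn from the pose commanded when the call began, along the tool's axes at that moment; what a row does not reach only later rows make up. A row lasts 1/10 s, in which the tool goes at most 50 mm and 8.59 degrees, less where a joint would pass 70% of its speed; a pose out of reach is approached as far as the arm can. A call with a gripper value outside its range is refused whole. The fingers move at their own pace and stop on an object; FORCE is the grip in N (left out, the last holds). Time passes only in rows, so rows that repeat a pose let the fingers close. It gives the time, the measured TCP pose, the force and the opening at its end, in the units of the state.
- r.get_state(): the state, without advancing time (a new reading comes with each control period).
- viewer.snapshot(name): name is "scene" or "top"; returns the picture (480x640x3 uint8, red, green, blue); there is no depth.
- viewer.camera_params(name): a dict with "intrinsics" (3x3 intrinsics, pixels), "world_to_cam" (4x4, takes a point from world to camera coordinates). Camera axes: x right, y up, looking along -z (the intrinsics and any distortion apply to the point x, -y, -z); pixel columns grow to the right and rows downward; lengths in m; the calibration is good to about 2 mm. A picture is of the moment at which its call begins. camera_params takes no time and is no camera call.
- r.finish_job(): hands the job in, once; it reports no verdict.
Trained networks look in the newest picture that a camera, given by its name, has taken for a name from the list of things; names that differ only in an ending like _2 or _b are one class to them, and where a whole thing is asked for, a point or a joint stands for the part that bears it (a point fixed in the world has none). Each returns a list of dicts, best first, with "p" (0 to 1); they miss things now and then, are a little off and sometimes report something else, mostly with a low value. They report only what shows in the picture. A call takes as long as a camera call.
- viewer.outline_of(camera, name): "pixels" (480x640 bool, what is visible of it) and "bbox" ([left, top, width, height] in pixels, round what is visible of it).
The state is a dict: "clock": time; "q": joint angles; "qd": joint speeds; "joint_torque": joint torques, N m; "tool_pos": TCP position; "eef_rot": TCP orientation; "contact_force": force on the tool from outside, world axes, zero at the start; "moment": the same for the moment, N m; "opening": opening from 0.0 (shut) to 1.0 (fully open).
Only numpy, scipy, OpenCV 4.12 (cv2) and the standard library are available. Lean on these libraries where they do the work, as an engineer would, in place of code of your own. Each camera call takes 0.05 s, during which the arm holds its last target.

## Task

Two trackball balls have been cleaned and stand on little metal rests. Put them one at a time into the wooden carrying tray where it stands, the large ball in the wide socket and the small ball in the narrow one; then pick the tray up by its upright grip, carry it level so that neither ball rolls out, and hold it still and level about 20 cm above the middle of the notebook, so that I can take the balls from there. Finish while still holding it there: do not set it down, do not let a ball fall on the desk, and leave the other things alone.

Things in the scene. Friction and masses are not known exactly. Their poses are not given: they have to be found in the camera images.
- tray: Brown wooden carrying tray, loose, 200 (x) x 90 (y) x 14 mm board, about 0.25 kg. Origin at the centre of its underside, z up. An upright flat grip rises from its middle, 24 mm along tray x and 14 mm thick along tray y, its top 80 mm above the underside; the lowest 20 mm is a 34 x 26 mm foot. It is meant to be pinched across its 14 mm thickness (along tray y). A wide socket lies at tray x = -65 mm, a narrow one at tray x = +65 mm.
- tray_grip (a point): Point on the axis of the tray's upright grip, 64 mm above the tray's underside (16 mm below the grip's top): where to pinch it. Its axes are those of the tray.
- socket_large (a point): Where the centre of the large ball is when it sits in the wide socket: 33.7 mm above the tray's underside. The socket is a round hole 34 mm wide and 10 mm deep, black-lined at the bottom, in the board's top, narrower than the ball, which sits on its edge and centres itself. Rolls out if the tray tips by about 40 degrees.
- socket_small (a point): Where the centre of the small ball is when it sits in the narrow socket: 28.3 mm above the tray's underside. The socket is a round hole 25 mm wide and 10 mm deep; the ball sits on its edge likewise.
- large_ball_center (a point): Centre of the large ball: plain dark grey plastic, 52 mm in diameter, about 0.08 kg, loose, standing on one of two alike metal rests. (Its axes mean nothing.)
- small_ball_center (a point): Centre of the small ball: plain dark grey plastic, 38 mm in diameter, about 0.045 kg, loose, standing on the other rest.
- large_ball: The large ball itself; its origin lies at its lowest point at the start and turns with it, so use large_ball_center.
- small_ball: The small ball itself; use small_ball_center.
- rest_a: Fixed bright metal rest: 44 mm round foot 4 mm high, thin stem, small cup 26 mm wide with its rim 30 mm above the desk. Carries the large or the small ball's weight on its rim. Origin under its centre.
- rest_b: The other, like rest_a. Which stands nearer to the robot varies.
- notebook: Closed purple notebook lying on the desk, fixed, 148 (x) x 109 (y) x 14 mm. Origin at the centre of its underside. The tray is held above its middle. A mug 97 mm high stands on the desk beyond it (fixed, like the other things round about that are not listed).
- eraser: Bystander: eraser 46 x 23 x 13 mm, loose, between the rests.
- sharpener: Bystander: metal sharpener 16 x 25 x 12 mm, loose.
- usb_stick: Bystander: memory stick 55 x 18 x 8 mm, loose.
- keys: Bystander: bunch of keys 56 x 128 x 8 mm, loose.

How it is judged:
On the way, in this order (a step that is already met when the one before it is completed fails the run):
1. one ball sits in its own socket, let go, the tray standing on the desk (((distance between large_ball_center and socket_large below 0.006 m and contact force between the fingers and large_ball below 0.3 N and height (world z) of tray below 0.02 m) or (distance between small_ball_center and socket_small below 0.006 m and contact force between the fingers and small_ball below 0.3 N and height (world z) of tray below 0.02 m))), for 0.2 s.
2. both balls sit in their own sockets, let go, the tray still standing on the desk (distance between large_ball_center and socket_large below 0.006 m and contact force between the fingers and large_ball below 0.3 N and height (world z) of tray below 0.02 m and distance between small_ball_center and socket_small below 0.006 m and contact force between the fingers and small_ball below 0.3 N), for 0.2 s.
At the end, for the whole second after the job is handed in: The gripper holds the tray, its underside 140 to 280 mm above the desk, its middle within 40 mm (horizontally) of the notebook's middle, tilted less than 0.12 rad and still (under 30 mm/s); each ball sits in its own socket (centre within 6 mm of its seated place), not touched by the fingers (distance between large_ball_center and socket_large below 0.006 m and distance between small_ball_center and socket_small below 0.006 m and height (world z) of tray between 0.14 and 0.28 m and horizontal distance between tray and notebook below 0.04 m and angle between tray's own z axis and vertical below 0.12 rad and linear speed of tray below 0.03 m/s and contact force between the fingers and tray above 1 N and contact force between the fingers and large_ball below 0.3 N and contact force between the fingers and small_ball below 0.3 N); the arm keeps its last pose, push and grip.
It fails at once if the tray is tipped by more than 0.35 rad (20 degrees) (angle between tray's own z axis and vertical above 0.35 rad).
It fails at once if a ball falls on the desk (height (world z) of large_ball_center below 0.029 m or height (world z) of small_ball_center below 0.022 m).
It fails at once if a bystander is pushed by more than 30 mm (distance of any of eraser, sharpener, usb_stick, keys from where it was at the start of the episode above 0.03 m).
It also fails if it takes over 67 s, if anything falls off the work surface, if the arm or the gripper's body presses on something with over 40 N, if the wrist force passes 120 N, or if a joint passes its speed limit or range.

## Working session

There is one attempt and no reset: what is moved stays moved. The work goes in short steps, Python scripts to look and compute and a shell command to move; the robot and the scene stay as the last step left them, time stands still between calls to the robot, and variables do not carry over. Pictures are saved under pics/ and viewed, and the job is handed in when it is done.

```bash
ls; mkdir -p pics; python3 - <<'E'
from plant import r, viewer
import cv2
print(r.get_state(), r.tcp_to_tips)
for n in("scene","top"):
    im=viewer.snapshot(n); cv2.imwrite(f"pics/{n}0.png",im[:,:,::-1])
    p=viewer.camera_params(n); print(n,p)
E
```

```text
pics
{'clock': 0.0, 'q': array([-1.20325152,  0.68999285, -0.19449151,  1.56630713,  0.15732746,
        0.90249788, -0.21510935]), 'qd': array([ 0.00040687, -0.00058202, -0.00105568,  0.00081186,  0.00102202,
       -0.00016435, -0.00073598]), 'joint_torque': array([ 3.35157301e-04, -5.27550423e+01, -1.26668192e+00, -1.53419173e+01,
       -5.26039756e-02,  6.67567248e-03,  1.77575885e-04]), 'tool_pos': array([0.20460009, 0.58990017, 0.23131378]), 'eef_rot': array([ 1.66064337e-01,  9.86114504e-01, -9.03629462e-04, -6.87852881e-05]), 'contact_force': array([ 0.46112794,  0.65266686, -0.0269242 ]), 'moment': array([ 0.02286556, -0.05392816,  0.02168266]), 'opening': 1.00015192392291} 0.014
scene {'intrinsics': array([[440.36470062,   0.        , 328.31008528],
       [  0.        , 440.36470062, 243.0754745 ],
       [  0.        ,   0.        ,   1.        ]]), 'world_to_cam': array([[-0.89736528, -0.44128158,  0.0024733 ,  0.50848975],
       [ 0.30360164, -0.61330027,  0.72916996, -0.19116053],
       [-0.32025239,  0.6550827 ,  0.68432818, -0.74390559],
       [ 0.        ,  0.        ,  0.        ,  1.        ]])}
top {'intrinsics': array([[606.15820349,   0.        , 315.29019369],
       [  0.        , 606.15820349, 241.49230961],
       [  0.        ,   0.        ,   1.        ]]), 'world_to_cam': array([[-0.03460704, -0.99939976,  0.00157172,  0.05446411],
       [ 0.9767424 , -0.0334894 ,  0.21178466, -0.52744921],
       [-0.2116049 ,  0.0088644 ,  0.97731509, -1.30512712],
       [ 0.        ,  0.        ,  0.        ,  1.        ]])}
```

View pics/scene0.png

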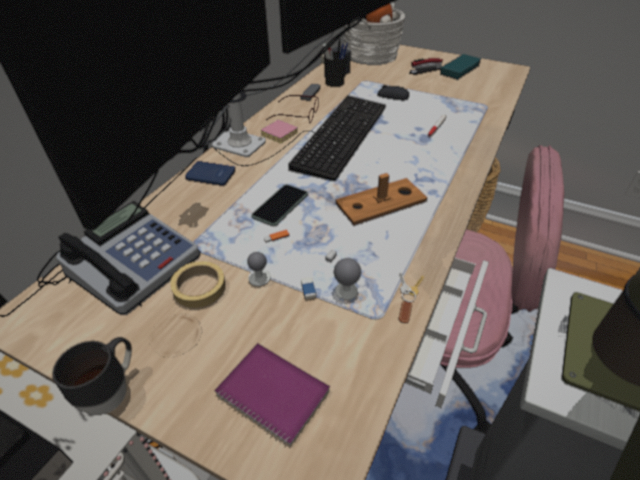

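View pics/top0.png

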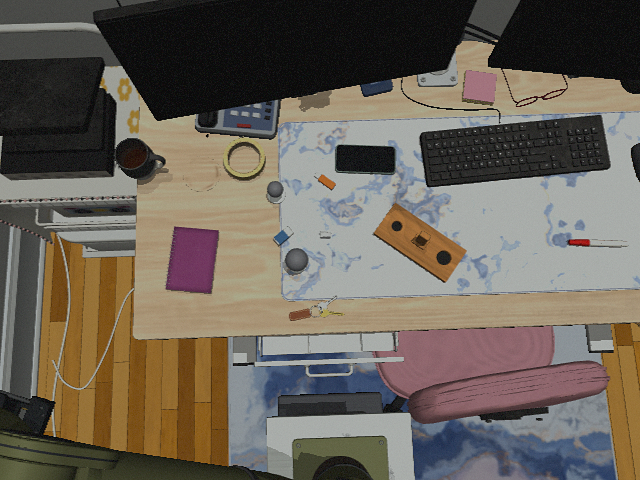

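```bash
cat > h.py <<'E'
from plant import r, viewer
import numpy as np, cv2
from scipy.optimize import least_squares
P={n:viewer.camera_params(n) for n in("scene","top")}
def cam_pos(n):
    W=P[n]["world_to_cam"]; return -W[:3,:3].T@W[:3,3]
def proj(n,X):
    X=np.atleast_2d(X); W=P[n]["world_to_cam"]; c=X@W[:3,:3].T+W[:3,3]
    c=c*[1,-1,-1]; u=c@np.array(P[n]["intrinsics"]).T
    return u[:,:2]/u[:,2:]
def rays(n,uv):
    uv=np.atleast_2d(uv).astype(float)
    d=np.c_[uv,np.ones(len(uv))]@np.linalg.inv(P[n]["intrinsics"]).T
    d=(d*[1,-1,-1])@P[n]["world_to_cam"][:3,:3]
    return d/np.linalg.norm(d,axis=1)[:,None]
def onplane(n,uv,z):
    d=rays(n,uv);c=cam_pos(n); return c+d*((z-c[2])/d[:,2])[:,None]
def mask(n,name):
    o=viewer.outline_of(n,name)
    return [(round(float(a["p"]),2),a["bbox"],a["pixels"]) for a in o]
def contour(m):
    cs,_=cv2.findContours(m.astype(np.uint8),cv2.RETR_EXTERNAL,cv2.CHAIN_APPROX_NONE)
    return max(cs,key=cv2.contourArea)[:,0,:]
E
python3 - <<'E'
from h import *
import pickle
out={}
for n in P:
    viewer.snapshot(n)
    for k in("large_ball","small_ball","tray","notebook","eraser","sharpener","usb_stick","keys"):
        ms=mask(n,k); out[n,k]=ms
        print(n,k,[(a,list(map(int,b)),int(m.sum()),np.round(onplane(n,np.argwhere(m)[:,::-1].mean(0),0.01)[0],3)) for a,b,m in ms[:2]])
pickle.dump(out,open("m.pkl","wb"))
E
```

```text
scene large_ball [(0.71, [333, 258, 29, 30], 604, array([0.504, 0.042, 0.01 ]))]
scene small_ball [(0.85, [250, 252, 17, 22], 314, array([0.68 , 0.097, 0.01 ]))]
scene tray [(0.67, [331, 173, 92, 52], 2508, array([ 0.529, -0.202,  0.01 ])), (0.22, [262, 231, 29, 7], 148, array([0.681, 0.011, 0.01 ]))]
scene notebook [(0.86, [214, 341, 118, 103], 6273, array([0.501, 0.327, 0.01 ]))]
scene eraser [(0.76, [302, 279, 15, 19], 237, array([0.552, 0.115, 0.01 ]))]
scene sharpener []
scene usb_stick [(0.45, [263, 230, 29, 10], 174, array([0.683, 0.013, 0.01 ]))]
scene keys [(0.71, [397, 271, 24, 54], 480, array([0.374, 0.057, 0.01 ]))]
top large_ball [(0.64, [290, 250, 16, 17], 381, array([0.499, 0.081, 0.01 ])), (0.46, [267, 182, 15, 15], 202, array([0.67 , 0.126, 0.01 ]))]
top small_ball [(0.49, [268, 180, 16, 14], 206, array([0.67 , 0.127, 0.01 ]))]
top tray [(0.81, [374, 204, 90, 78], 3355, array([ 0.529, -0.207,  0.01 ]))]
top notebook [(0.63, [166, 227, 53, 65], 2945, array([0.507, 0.321, 0.01 ]))]
top eraser [(0.58, [374, 205, 91, 75], 3371, array([ 0.529, -0.207,  0.01 ])), (0.55, [274, 227, 18, 19], 205, array([0.555, 0.111, 0.01 ]))]
top sharpener []
top usb_stick [(0.67, [315, 175, 22, 12], 181, array([0.688, 0.008, 0.01 ]))]
top keys [(0.67, [286, 296, 57, 26], 415, array([0.378, 0.043, 0.01 ]))]
```

```bash
python3 - <<'E'
import cv2,numpy as np
t=cv2.imread("pics/top0.png");s=cv2.imread("pics/scene0.png")
a=cv2.resize(t[165:305,260:475],None,fx=3.7,fy=3.7,interpolation=cv2.INTER_CUBIC)
b=cv2.resize(s[165:305,240:435],None,fx=4,fy=4,interpolation=cv2.INTER_CUBIC)
cv2.imwrite("pics/ca.png",a);cv2.imwrite("pics/cb.png",b)
E
```

```text
(no output)
```

View pics/ca.png

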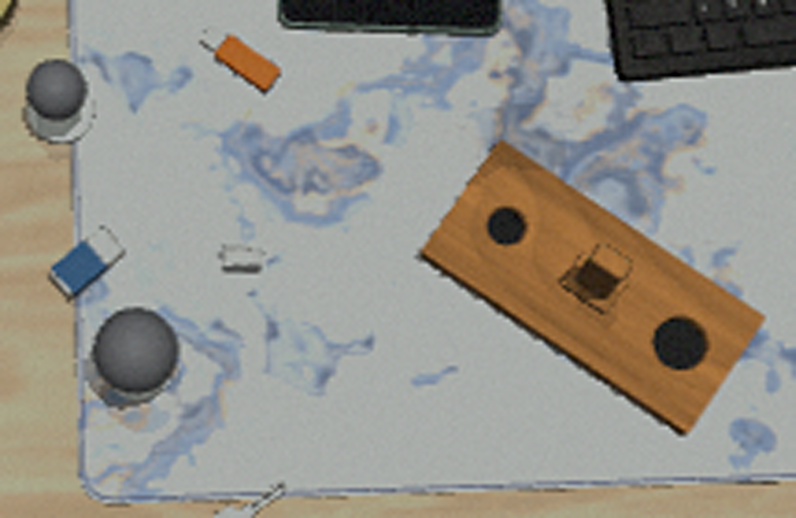

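View pics/cb.png

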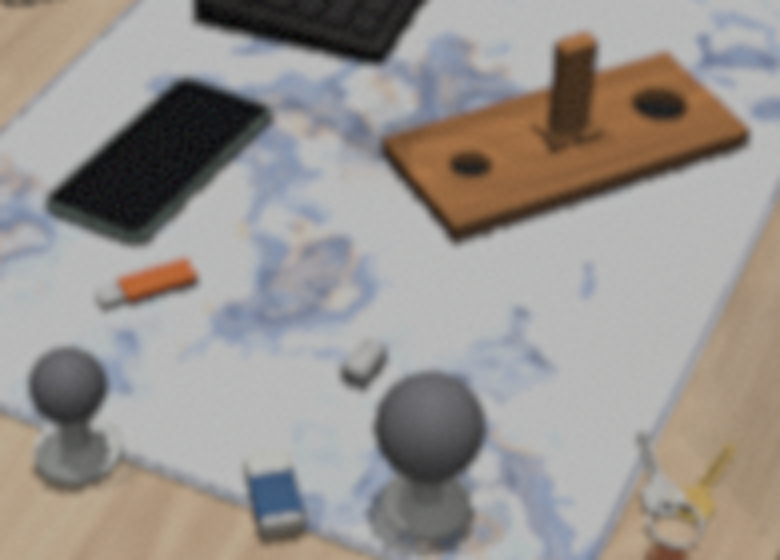

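```bash
cat > fit.py <<'E'
from h import *
t=cv2.imread("pics/top0.png");s=cv2.imread("pics/scene0.png")
def un(p,f,o): return (np.array(p,float)+.5)/f-.5+np.array(o)
def dark(img,box,th):
    l,tp,w,h=box; g=cv2.cvtColor(img,cv2.COLOR_BGR2GRAY)[tp:tp+h,l:l+w].astype(float)
    wgt=np.clip(th-g,0,None); yy,xx=np.mgrid[:h,:w]
    return np.array([l+(wgt*xx).sum()/wgt.sum(),tp+(wgt*yy).sum()/wgt.sum()])
hs_t=dark(t,(389,218,17,16),75); hl_t=dark(t,(434,248,20,19),75)
C=np.array([[1,1],[1,-1],[-1,1],[-1,-1]])*[100,45]/1e3
ct=un([(420,255),(500,142),(687,430),(765,318)],3.7,(260,165))
cs=un([(456,228),(386,146),(748,131),(668,55)],4,(240,165))
hs=un([(470,163)],4,(240,165))[0];hl=un([(660,104)],4,(240,165))[0]
gs=un([(577,42)],4,(240,165))[0]; gt=un([(612,262)],3.7,(260,165))[0]
def W(v,loc,z):
    c,sn=np.cos(v[2]),np.sin(v[2]); loc=np.atleast_2d(loc)
    return np.c_[v[0]+c*loc[:,0]-sn*loc[:,1],v[1]+sn*loc[:,0]+c*loc[:,1],np.full(len(loc),z)]
def res(v,cams=("top","scene")):
    o=[]
    for n,cc,a,b,g in(("top",ct,hs_t,hl_t,gt),("scene",cs,hs,hl,gs)):
        if n not in cams: continue
        o+=[(proj(n,W(v,C,.014))-cc).ravel(),(proj(n,W(v,(.065,0),.011))-a).ravel(),(proj(n,W(v,(-.065,0),.011))-b).ravel(),(proj(n,W(v,(0,0),.08))-g).ravel()*.5]
    return np.concatenate(o)
if __name__=="__main__":
  for cams in(("top",),("scene",),("top","scene")):
    f=least_squares(res,[.53,-.2,.6],args=(cams,)); print(cams,np.round(f.x,4),np.round(f.fun,1))
  v=f.x; print("yaw deg",np.degrees(v[2]),"large",W(v,(-.065,0),.0337),"small",W(v,(.065,0),.0283))
  import pickle; m=pickle.load(open("m.pkl","rb"))
  for nm,R,z in(("large_ball",.026,.0525),("small_ball",.019,.0439)):
    def fr(x,cams):
        o=[]
        for n in cams:
            g={"top":t,"scene":s}[n]
            c=contour(m[n,nm][0][2]); d=rays(n,c); q=x-cam_pos(n); D=np.linalg.norm(q)
            ang=np.arccos(np.clip(d@q/D,-1,1)); e=(ang-np.arcsin(R/D)); o.append(e*D*1e3)
        return np.concatenate(o)
    for cams in(("top",),("scene",),("top","scene")):
        g=lambda x:fr(np.array([x[0],x[1],z]),cams)
        f=least_squares(g,[.5,.1],loss="soft_l1"); print(nm,cams,np.round(f.x,4),np.median(abs(f.fun)).round(2))
    f=least_squares(lambda x:fr(x,("top","scene")),[.5,.1,.05],loss="soft_l1"); print(nm,"3d",f.x.round(4))
E
python3 fit.py
```

```text
('top',) [ 0.5298 -0.2061  0.9259] [-0.  -0.6 -0.4 -0.6  0.5  1.   0.3 -0.4 -0.2  0.6 -0.1  0.2 -0.1 -0.1]
('scene',) [ 0.5281 -0.2061  0.9241] [ 0.2 -0.  -1.  -1.7  1.  -0.3 -0.5 -0.9  0.4  1.5 -0.2  1.2  0.1 -0.1]
('top', 'scene') [ 0.529  -0.2062  0.9253] [ 0.  -0.3 -0.3 -0.3  0.5  1.3  0.3 -0.  -0.2  0.9  0.   0.5 -0.1  0.1
 -0.1 -0.1 -1.3 -1.8  0.7 -0.5 -0.8 -1.   0.   1.4 -0.5  1.1 -0.1 -0.2]
yaw deg 53.01723059340692 large [[ 0.48989932 -0.25814648  0.0337    ]] small [[ 0.56810405 -0.15430034  0.0283    ]]
large_ball ('top',) [0.491  0.0799] 2.39
large_ball ('scene',) [0.489  0.0787] 1.19
large_ball ('top', 'scene') [0.4894 0.0791] 1.5
large_ball 3d [0.4893 0.0792 0.0527]
small_ball ('top',) [0.6598 0.1252] 1.37
small_ball ('scene',) [0.6586 0.1238] 0.8
small_ball ('top', 'scene') [0.6589 0.1244] 0.93
small_ball 3d [0.6586 0.1246 0.0446]
```

```bash
python3 - <<'E'
from fit import *
for n,X,R in(("L",[.4900,.0792,.0525],.026),("S",[.6592,.1247,.0439],.019)):
    for c,img in(("top",t),("scene",s)):
        p=proj(c,X)[0]; D=np.linalg.norm(np.array(X)-cam_pos(c)); rr=R/D*P[c]["intrinsics"][0,0]
        big=8;l=(p-25).astype(int);cr=cv2.resize(img[l[1]:l[1]+50,l[0]:l[0]+50],None,fx=big,fy=big,interpolation=cv2.INTER_CUBIC)
        q=((p-l+.5)*big-.5);cv2.circle(cr,tuple(np.round(q).astype(int)),int(rr*big),(0,0,255),1)
        globals()[n+c]=cr
cv2.imwrite("pics/ov.png",cv2.resize(np.vstack([np.hstack([Ltop,Lscene]),np.hstack([Stop,Sscene])]),(600,600)))
E
```

```text
(no output)
```

View pics/ov.png

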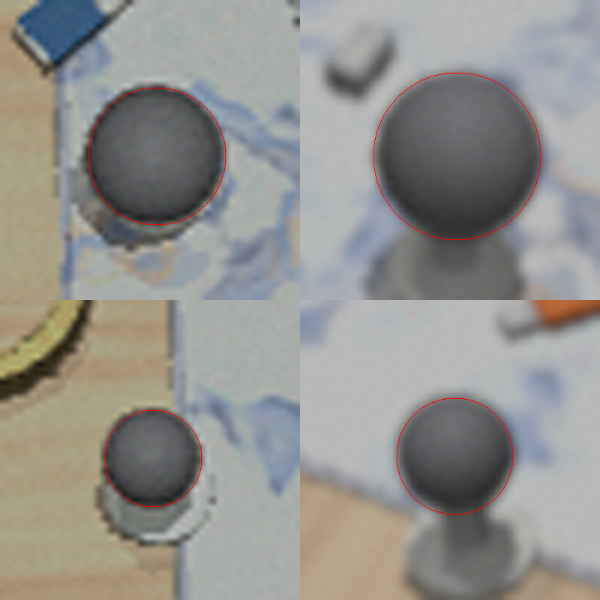

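```bash
cat > go.py <<'E'
# usage: go.py x y z yang(deg)  -> shift in tool axes (cm), yaw deg
import sys
from h import *
from scipy.spatial.transform import Rotation as Ro
s=r.get_state(); M=Ro.from_quat(s["eef_rot"]).as_matrix()
x,y,z,a=map(float,sys.argv[1:5])
d=M.T@(np.array([x,y,z])-s["tool_pos"])
ya=np.degrees(np.arctan2(M[1,1],M[0,1])); yaw=(ya-a+90)%180-90
if len(sys.argv)>5: yaw=(ya-a)%360
print("clock",s["clock"],"pos",s["tool_pos"].round(4),"yang",ya.round(2),"tilt",np.degrees(np.arccos(-M[2,2])).round(2),"open",round(s["opening"],3),"F",s["contact_force"].round(1))
print("shift cm",(d*100).round(2),"yaw",round(yaw,2),"q7",s["q"].round(2))
E
python3 go.py .490 .0792 .16 -37 f
```

```text
clock 1.0 pos [0.2048 0.5905 0.2322] yang 70.87 tilt 0.01 open 0.996 F [0.3 0.6 1. ]
shift cm [-43.7  -38.96   7.21] yaw 107.87 q7 [-1.2   0.69 -0.19  1.57  0.16  0.9  -0.22]
```

```bash
python3 -m inch '[[0,[-1.5,-1.3,0.2],4],[0,[-4.5,-4,0.7],11],[0,[-8,-7,1.3],19.5],[0,[-11.5,-10,1.9],28],[0,[-15,-13.3,2.5],36.5],[0,[-18.5,-16.5,3],45],[0,[-22,-19.6,3.6],53.5],[0,[-25.5,-22.7,4.2],62],[0,[-29,-25.8,4.8],70.5],[0,[-32.5,-29,5.4],79],[0,[-36,-32,6],87.5],[0,[-39.5,-35.2,6.5],96],[0,[-42.5,-37.9,7],104],[0,[-43.7,-38.96,7.2],107.9],[0,[-43.7,-38.96,7.2],107.9],[0,[-43.7,-38.96,7.2],107.9],[0,[-43.7,-38.96,7.2],107.9]]' 10; python3 go.py .490 .0792 .0555 -37
```

```text
clock: 2.7
tool_pos: [0.489, 0.0818, 0.1601]
eef_rot: [0.894, 0.448, -0.0, -0.001]
contact_force: [0.5, 0.7, -0.7]
opening: 0.999
clock 2.7 pos [0.489  0.0818 0.1601] yang -36.73 tilt 0.11 open 0.999 F [ 0.5  0.7 -0.7]
shift cm [-0.16  0.25 10.46] yaw 0.27 q7 [-0.38  0.65  0.2   2.03 -0.26  0.48 -0.63]
```

```bash
python3 -m inch '[[0,[0,0,0],0],[0,[0,0,0],0],[0,[0,0,2.5],0],[0,[0,0,5],0],[0,[0,0,5.5],0],[0,[0,0,5.5],0],[0,[0,0,5.5],0]]'; python3 go.py .490 .0792 .0555 -37
```

```text
clock: 3.4
tool_pos: [0.4904, 0.0795, 0.1058]
eef_rot: [0.895, 0.446, 0.001, 0.0]
contact_force: [0.4, 0.0, -0.5]
opening: 0.997
clock 3.4 pos [0.4904 0.0795 0.1058] yang -37.01 tilt 0.06 open 0.997 F [ 0.4  0.  -0.5]
shift cm [-0.05 -0.02  5.03] yaw -0.01 q7 [-0.34  0.75  0.15  2.07 -0.29  0.35 -0.6 ]
```

Settled accurately. Descend, close, lift.

```bash
python3 -m inch '[[0,[0,0,1.5],0],[0,[0,0,3.5],0],[0,[0,0,5],0],[0,[0,0,5],0],[0,[0,0,5],0],[1,[0,0,5],0],[1,[0,0,5],0],[1,[0,0,5],0],[1,[0,0,5],0],[1,[0,0,5],0],[1,[0,0,5],0],[1,[0,0,5],0],[1,[0,0,5],0],[1,[0,0,5],0],[1,[0,0,5],0]]' 10; python3 go.py .490 .0792 .0555 -37
```

```text
clock: 4.9
tool_pos: [0.49, 0.0793, 0.0551]
eef_rot: [0.895, 0.446, 0.0, -0.0]
contact_force: [-0.1, -0.1, 1.1]
opening: 0.542
clock 4.9 pos [0.49   0.0793 0.0551] yang -37.02 tilt 0.01 open 0.542 F [-0.1 -0.1  1.1]
shift cm [-0.01  0.01 -0.04] yaw -0.02 q7 [-0.31  0.84  0.09  2.09 -0.31  0.23 -0.59]
```

```bash
python3 -m inch '[[1,[0,0,0],0],[1,[0,0,0],0],[1,[0,0,-1],0],[1,[0,0,-3],0],[1,[0,0,-5],0],[1,[0,0,-5],0],[1,[0,0,-5],0]]'; python3 - <<'E'
from h import *
o=[]
for n in P:
    im=viewer.snapshot(n)[:,:,::-1]; p=proj(n,[.49,.079,.1])[0].astype(int)
    o.append(cv2.resize(im[max(0,p[1]-50):p[1]+50,p[0]-50:p[0]+50],(400,400),interpolation=cv2.INTER_CUBIC))
cv2.imwrite("pics/g1.png",np.hstack(o))
E
python3 go.py .49 -.2 .2 -37
```

```text
clock: 5.6
tool_pos: [0.4902, 0.0794, 0.1055]
eef_rot: [0.895, 0.446, 0.001, 0.0]
contact_force: [0.5, -0.0, -1.8]
opening: 0.542
clock 5.7 pos [0.4895 0.0793 0.1047] yang -37.02 tilt 0.06 open 0.541 F [ 0.3 -0.6 -0.1]
shift cm [-22.28  16.84  -9.53] yaw -0.02 q7 [-0.34  0.75  0.15  2.07 -0.3   0.34 -0.6 ]
```

View pics/g1.png

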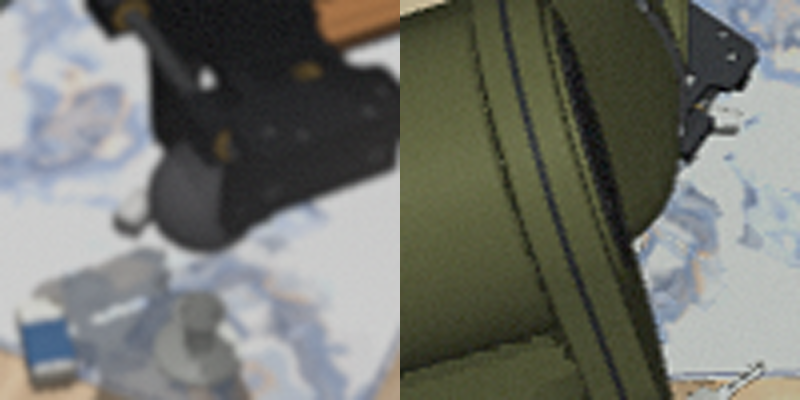

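```bash
python3 go.py .4899 -.2581 .13 -37; python3 -m inch '[[1,[-1,0.8,-0.6],0],[1,[-3.5,2.6,-1.5],0],[1,[-6.5,4.9,-2.5],0],[1,[-9.5,7.1,-2.5],0],[1,[-12.5,9.4,-2.5],0],[1,[-15.5,11.7,-2.5],0],[1,[-18.5,13.9,-2.5],0],[1,[-21.5,16.2,-2.5],0],[1,[-24.5,18.4,-2.5],0],[1,[-26.3,19.8,-2.5],0],[1,[-26.9,20.3,-2.5],0],[1,[-26.9,20.3,-2.5],0],[1,[-26.9,20.3,-2.5],0],[1,[-26.9,20.3,-2.5],0]]';python3 go.py .4899 -.2581 .0370 -37
```

```text
clock 5.7 pos [0.4895 0.0793 0.1047] yang -37.02 tilt 0.06 open 0.541 F [ 0.3 -0.6 -0.1]
shift cm [-26.92  20.34  -2.53] yaw -0.02 q7 [-0.34  0.75  0.15  2.07 -0.3   0.34 -0.6 ]
clock: 7.1
tool_pos: [0.4903, -0.2555, 0.1299]
eef_rot: [0.894, 0.447, 0.0, -0.001]
contact_force: [-0.4, 0.4, -1.3]
opening: 0.541
clock 7.1 pos [ 0.4903 -0.2555  0.1299] yang -36.86 tilt 0.1 open 0.541 F [-0.4  0.4 -1.3]
shift cm [-0.23  0.14  9.29] yaw 0.14 q7 [ 0.35  0.75  0.08  1.88 -0.12  0.52 -0.13]
```

```bash
python3 -m inch '[[1,[0,0,1],0],[1,[0,0,3],0],[1,[0,0,5],0],[1,[0,0,6.5],0],[1,[0,0,7],0],[1,[0,0,7],0],[1,[0,0,7],0],[1,[0,0,7],0]]';python3 go.py .4899 -.2581 .0370 -37
python3 - <<'E'
from h import *
o=[]
for n in P:
    im=viewer.snapshot(n)[:,:,::-1]; p=proj(n,[.51,-.23,.05])[0].astype(int)
    o.append(cv2.resize(im[max(0,p[1]-50):p[1]+50,p[0]-50:p[0]+50],(400,400),interpolation=cv2.INTER_CUBIC))
cv2.imwrite("pics/g2.png",np.hstack(o))
E
```

```text
clock: 7.9
tool_pos: [0.4906, -0.2579, 0.0608]
eef_rot: [0.895, 0.446, 0.0, 0.001]
contact_force: [0.4, 0.2, -1.5]
opening: 0.547
clock 7.9 pos [ 0.4906 -0.2579  0.0608] yang -37.02 tilt 0.08 open 0.547 F [ 0.4  0.2 -1.5]
shift cm [-0.06 -0.05  2.38] yaw -0.02 q7 [ 0.37  0.86  0.06  1.91 -0.13  0.37 -0.12]
```

View pics/g2.png

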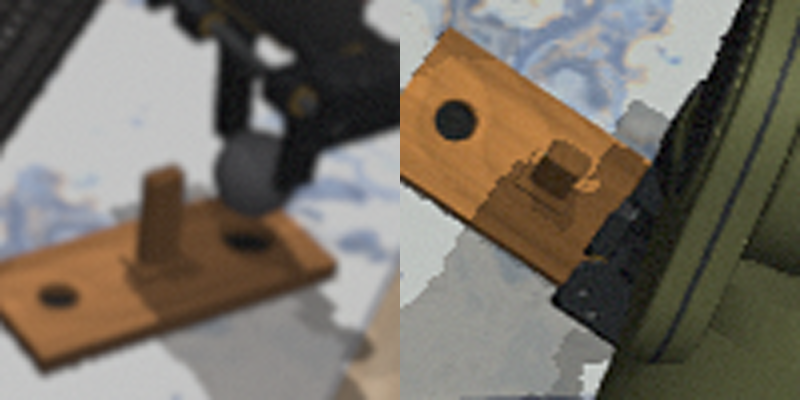

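```bash
python3 -m inch '[[1,[-0.05,-0.05,0.8],0],[1,[-0.05,-0.05,1.8],0],[1,[-0.05,-0.05,2.3],0],[1,[-0.05,-0.05,2.3],0],[1,[-0.05,-0.05,2.3],0],[1,[-0.05,-0.05,2.3],0]]';python3 go.py .4899 -.2581 .0363 -37
```

```text
clock: 8.6
tool_pos: [0.4893, -0.2578, 0.037]
eef_rot: [0.895, 0.446, -0.0, -0.0]
contact_force: [0.8, -0.5, -1.2]
opening: 0.544
clock 8.6 pos [ 0.4893 -0.2578  0.037 ] yang -37.03 tilt 0.02 open 0.544 F [ 0.8 -0.5 -1.2]
shift cm [0.01 0.07 0.07] yaw -0.03 q7 [ 0.37  0.9   0.05  1.92 -0.13  0.32 -0.12]
```

```bash
python3 -m inch '[[1,[0,0,0.06],0],[1,[0,0,0.06],0],[0.3,[0,0,0.06],0],[0.3,[0,0,0.06],0],[0,[0,0,0.06],0],[0,[0,0,0.06],0],[0,[0,0,0.06],0],[0,[0,0,0.06],0],[0,[0,0,-1],0],[0,[0,0,-3],0],[0,[0,0,-6],0],[0,[0,0,-9],0],[0,[0,0,-10],0],[0,[0,0,-10],0],[0,[0,0,-10],0]]';python3 go.py .6592 .1247 .13 -37
python3 - <<'E'
from h import *
o=[]
for n in P:
    im=viewer.snapshot(n)[:,:,::-1]; p=proj(n,[.51,-.23,.05])[0].astype(int)
    o.append(cv2.resize(im[max(0,p[1]-50):p[1]+50,p[0]-50:p[0]+50],(400,400),interpolation=cv2.INTER_CUBIC))
cv2.imwrite("pics/g3.png",np.hstack(o))
E
```

```text
clock: 10.1
tool_pos: [0.4889, -0.2575, 0.1365]
eef_rot: [0.895, 0.446, -0.0, -0.0]
contact_force: [0.2, 0.2, 0.1]
opening: 1.004
clock 10.1 pos [ 0.4889 -0.2575  0.1365] yang -37.02 tilt 0.06 open 1.004 F [0.2 0.2 0.1]
shift cm [40.77 -9.42  0.66] yaw -0.02 q7 [ 0.35  0.73  0.09  1.88 -0.11  0.53 -0.13]
```

View pics/g3.png

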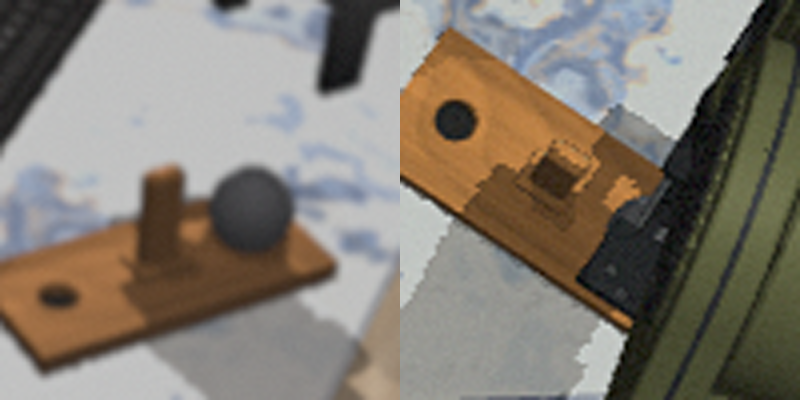

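```bash
python3 -m inch '[[0,[1.5,-0.3,0],0],[0,[4.5,-1,0],0],[0,[8.5,-2,0],0],[0,[12.5,-3,0],0],[0,[16.5,-3.9,0],0],[0,[20.5,-4.8,0],0],[0,[24.5,-5.7,0],0],[0,[28.5,-6.6,0],0],[0,[32.5,-7.5,0],0],[0,[36.5,-8.4,0],0],[0,[39.5,-9.1,0],0],[0,[40.8,-9.4,0.6],0],[0,[40.8,-9.4,0.6],0],[0,[40.8,-9.4,0.6],0],[0,[40.8,-9.4,1],0],[0,[40.8,-9.4,3],0],[0,[40.8,-9.4,3],0],[0,[40.8,-9.4,3],0]]';python3 go.py .6592 .1247 .0484 -37
```

```text
clock: 12.0
tool_pos: [0.6596, 0.1229, 0.1071]
eef_rot: [0.895, 0.445, -0.001, 0.0]
contact_force: [-0.1, 0.4, 0.3]
opening: 0.999
clock 12.0 pos [0.6596 0.1229 0.1071] yang -37.13 tilt 0.08 open 0.999 F [-0.1  0.4  0.3]
shift cm [ 0.13 -0.13  5.87] yaw -0.13 q7 [-0.35  0.91  0.2   1.52 -0.23  0.73 -0.7 ]
```

```bash
python3 -m inch '[[0,[0.1,-0.1,1],0],[0,[0.1,-0.1,3],0],[0,[0.1,-0.1,5],0],[0,[0.1,-0.1,5.3],0],[0,[0.1,-0.1,5.3],0],[0,[0.1,-0.1,5.3],0]]';python3 go.py .6592 .1247 .0484 -37
```

```text
clock: 12.6
tool_pos: [0.6606, 0.1259, 0.0551]
eef_rot: [0.895, 0.446, 0.001, 0.0]
contact_force: [0.0, 0.3, -0.7]
opening: 0.998
clock 12.6 pos [0.6606 0.1259 0.0551] yang -37.03 tilt 0.1 open 0.998 F [ 0.   0.3 -0.7]
shift cm [-0.19 -0.04  0.67] yaw -0.03 q7 [-0.35  0.98  0.18  1.54 -0.25  0.64 -0.7 ]
```

```bash
python3 -m inch '[[0,[-0.15,-0.04,0.6],0],[0,[-0.15,-0.04,0.6],0],[0,[-0.15,-0.04,0.6],0],[1,[-0.15,-0.04,0.6],0],[1,[-0.15,-0.04,0.6],0],[1,[-0.15,-0.04,0.6],0],[1,[-0.15,-0.04,0.6],0],[1,[-0.15,-0.04,0.6],0],[1,[-0.15,-0.04,0.6],0],[1,[-0.15,-0.04,0.6],0],[1,[-0.15,-0.04,0.6],0],[1,[-0.15,-0.04,0.6],0],[1,[-0.15,-0.04,0.6],0],[1,[-0.15,-0.04,0.6],0]]' 8;python3 go.py .6592 .1247 .0479 -37
```

```text
clock: 14.0
tool_pos: [0.6586, 0.125, 0.0481]
eef_rot: [0.895, 0.446, -0.0, -0.0]
contact_force: [-0.4, 0.1, -0.1]
opening: 0.364
clock 14.0 pos [0.6586 0.125  0.0481] yang -37.02 tilt 0.01 open 0.364 F [-0.4  0.1 -0.1]
shift cm [0.02 0.07 0.02] yaw -0.02 q7 [-0.35  0.99  0.17  1.55 -0.25  0.63 -0.69]
```

```bash
python3 -m inch '[[1,[0,0,-0.5],0],[1,[0,0,-2],0],[1,[0,0,-5],0],[1,[0,0,-8],0],[1,[0,0,-9],0],[1,[0,0,-9],0],[1,[0,0,-9],0],[1,[0,0,-9],0]]';python3 go.py .5681 -.1543 .137 -37
python3 - <<'E'
from h import *
st=r.get_state()["tool_pos"]
im=viewer.snapshot("scene")[:,:,::-1].copy(); X=st-[0,0,.0042]
p=proj("scene",X)[0];l=(p-30).astype(int)
cr=cv2.resize(im[l[1]:l[1]+60,l[0]:l[0]+60],None,fx=8,fy=8,interpolation=cv2.INTER_CUBIC)
D=np.linalg.norm(X-cam_pos("scene"));cv2.circle(cr,tuple(((p-l+.5)*8).astype(int)),int(.019/D*440*8),(0,0,255),1)
cv2.imwrite("pics/g4.png",cr)
E
```

```text
clock: 14.8
tool_pos: [0.6574, 0.1249, 0.1365]
eef_rot: [0.895, 0.446, -0.001, -0.001]
contact_force: [0.1, -0.3, -0.1]
opening: 0.364
clock 14.8 pos [0.6574 0.1249 0.1365] yang -37.02 tilt 0.18 open 0.364 F [ 0.1 -0.3 -0.1]
shift cm [-2.767e+01  9.680e+00 -1.000e-02] yaw -0.02 q7 [-0.36  0.87  0.21  1.51 -0.23  0.79 -0.71]
```

View pics/g4.png

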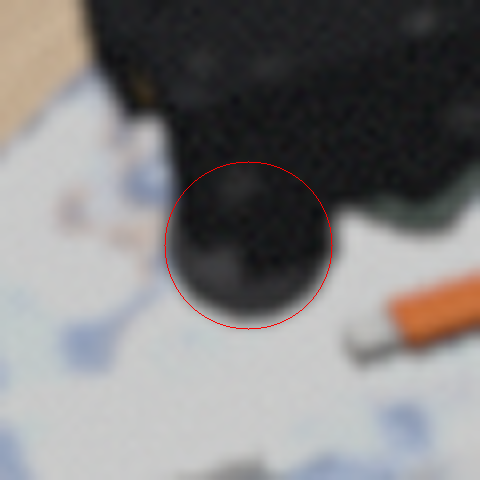

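```bash
python3 -m inch '[[1,[-1,0.3,0],0],[1,[-3.5,1.2,0],0],[1,[-6.5,2.3,0],0],[1,[-9.5,3.3,0],0],[1,[-12.5,4.4,0],0],[1,[-15.5,5.4,0],0],[1,[-18.5,6.5,0],0],[1,[-21.5,7.5,0],0],[1,[-24.5,8.6,0],0],[1,[-26.8,9.4,0],0],[1,[-27.7,9.7,0],0],[1,[-27.7,9.7,0],0],[1,[-27.7,9.7,0],0],[1,[-27.7,9.7,2],0],[1,[-27.7,9.7,5],0],[1,[-27.7,9.7,7],0],[1,[-27.7,9.7,7],0],[1,[-27.7,9.7,7],0],[1,[-27.7,9.7,7],0]]';python3 go.py .5681 -.1543 .0325 -37
python3 - <<'E'
from h import *
o=[]
for n in P:
    im=viewer.snapshot(n)[:,:,::-1]; p=proj(n,[.54,-.18,.05])[0].astype(int)
    o.append(cv2.resize(im[max(0,p[1]-50):p[1]+50,p[0]-50:p[0]+50],(400,400),interpolation=cv2.INTER_CUBIC))
cv2.imwrite("pics/g5.png",np.hstack(o))
E
```

```text
clock: 16.75
tool_pos: [0.5705, -0.154, 0.0692]
eef_rot: [0.895, 0.447, 0.001, 0.001]
contact_force: [-0.4, -0.2, -0.5]
opening: 0.365
clock 16.75 pos [ 0.5705 -0.154   0.0692] yang -36.96 tilt 0.13 open 0.365 F [-0.4 -0.2 -0.5]
shift cm [-0.17 -0.18  3.67] yaw 0.04 q7 [ 0.13  0.88  0.1   1.8  -0.18  0.47 -0.29]
```

View pics/g5.png

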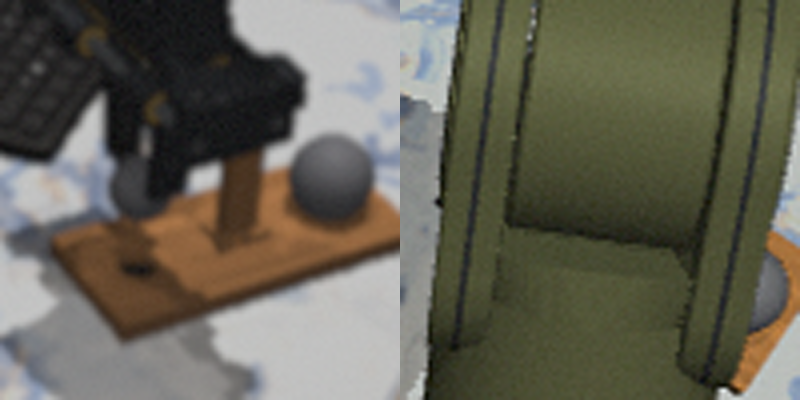

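```bash
python3 -m inch '[[1,[-0.15,-0.15,0.5],0],[1,[-0.15,-0.15,1.7],0],[1,[-0.15,-0.15,2.7],0],[1,[-0.15,-0.15,3],0],[1,[-0.15,-0.15,3],0],[1,[-0.15,-0.15,3],0],[1,[-0.15,-0.15,3],0],[1,[-0.15,-0.15,3],0]]';python3 go.py .5681 -.1543 .0325 -37
```

```text
clock: 17.65
tool_pos: [0.5674, -0.155, 0.0384]
eef_rot: [0.895, 0.446, 0.0, 0.0]
contact_force: [-0.7, 0.6, -0.9]
opening: 0.363
clock 17.65 pos [ 0.5674 -0.155   0.0384] yang -37.02 tilt 0.04 open 0.363 F [-0.7  0.6 -0.9]
shift cm [0.1  0.01 0.59] yaw -0.02 q7 [ 0.14  0.93  0.09  1.81 -0.18  0.41 -0.29]
```

```bash
python3 -m inch '[[1,[0.05,0,0.3],0],[1,[0.05,0,0.5],0],[1,[0.05,0,0.58],0],[1,[0.05,0,0.58],0],[1,[0.05,0,0.58],0],[1,[0.05,0,0.58],0]]';python3 go.py .5681 -.1543 .0325 -37
```

```text
clock: 18.25
tool_pos: [0.5675, -0.1545, 0.0323]
eef_rot: [0.895, 0.446, 0.0, 0.0]
contact_force: [-0.2, -0.2, -0.7]
opening: 0.365
clock 18.25 pos [ 0.5675 -0.1545  0.0323] yang -37.03 tilt 0.01 open 0.365 F [-0.2 -0.2 -0.7]
shift cm [ 0.06  0.04 -0.02] yaw -0.03 q7 [ 0.14  0.94  0.09  1.81 -0.18  0.4  -0.29]
```

```bash
python3 -m inch '[[1,[0,0,0.07],0],[1,[0,0,0.07],0],[0.5,[0,0,0.07],0],[0.4,[0,0,0.07],0],[0.2,[0,0,0.07],0],[0,[0,0,0.07],0],[0,[0,0,0.07],0],[0,[0,0,0.07],0],[0,[0,0,0.07],0],[0,[0,0,-1],0],[0,[0,0,-3],0],[0,[0,0,-6],0],[0,[0,0,-9],0],[0,[0,0,-11],0],[0,[0,0,-11],0],[0,[0,0,-11],0]]'
python3 - <<'E'
from h import *
o=[]
for n in P:
    im=viewer.snapshot(n)[:,:,::-1]; p=proj(n,[.54,-.18,.05])[0].astype(int)
    cv2.imwrite(f"pics/{n}6.png",im)
    o.append(cv2.resize(im[max(0,p[1]-50):p[1]+50,p[0]-50:p[0]+50],(400,400),interpolation=cv2.INTER_CUBIC))
cv2.imwrite("pics/g6.png",np.hstack(o))
E
python3 go.py .529 -.2062 .14 -37
```

```text
clock: 19.85
tool_pos: [0.5675, -0.1544, 0.1428]
eef_rot: [0.895, 0.446, 0.0, 0.0]
contact_force: [0.3, 0.5, -1.0]
opening: 1.0
clock 19.95 pos [ 0.5667 -0.1542  0.1414] yang -37.02 tilt 0.11 open 1.003 F [ 0.  -0.4 -0.2]
shift cm [-6.42  0.12  0.15] yaw -0.02 q7 [ 0.11  0.76  0.13  1.77 -0.16  0.62 -0.31]
```

View pics/g6.png

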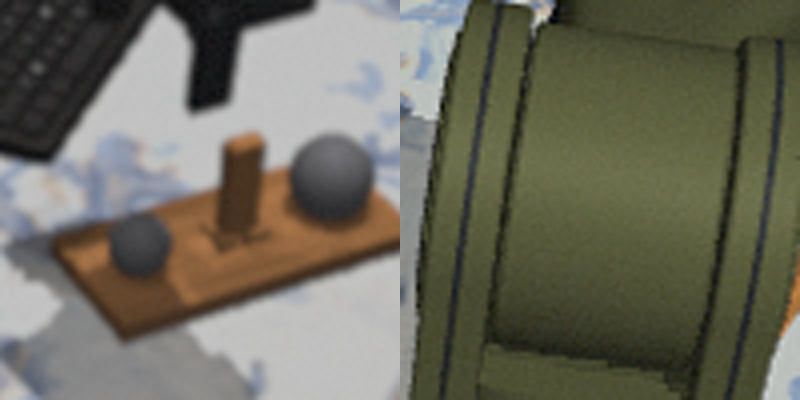

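```bash
python3 - <<'E'
from h import *
p=proj("scene",[.54,-.18,.05])[0].astype(int); print("seen",(np.array([243.5,140.5])/4-.5)+p-50,"pred",proj("scene",[.529,-.2062,.08]))
a=np.radians(53)
for d in((.012,.007),(-.012,.007),(.012,-.007),(-.012,-.007)):
    q=proj("scene",[.529+np.cos(a)*d[0]-np.sin(a)*d[1],-.2062+np.sin(a)*d[0]+np.cos(a)*d[1],.08])[0]; print(((q-p+50)+.5)*4)
E
python3 -m inch '[[0,[-1.5,0,0],0],[0,[-4.5,0.1,0],0],[0,[-6.2,0.1,0],0],[0,[-6.4,0.1,0],0],[0,[-6.4,0.1,0],0],[0,[-6.4,0.1,1.5],0],[0,[-6.4,0.1,3.5],0],[0,[-6.4,0.1,4],0],[0,[-6.4,0.1,4],0],[0,[-6.4,0.1,4],0],[0,[-6.4,0.1,4],0]]'
python3 go.py .529 -.2062 .059 -37
```

```text
seen [383.375 174.625] pred [[383.6957137  174.71925103]]
[233.19462451 152.75711345]
[269.51060431 141.77285437]
[220.08419204 139.98220761]
[256.17415716 129.19878282]
clock: 21.05
tool_pos: [0.5304, -0.2062, 0.103]
eef_rot: [0.895, 0.446, 0.001, 0.0]
contact_force: [0.4, -0.6, -0.2]
opening: 1.002
clock 21.05 pos [ 0.5304 -0.2062  0.103 ] yang -37.01 tilt 0.08 open 1.002 F [ 0.4 -0.6 -0.2]
shift cm [-0.09 -0.11  4.4 ] yaw -0.01 q7 [ 0.23  0.8   0.1   1.85 -0.15  0.49 -0.21]
```

```bash
python3 -m inch '[[0,[-0.05,-0.05,1.5],0],[0,[-0.05,-0.05,3.5],0],[0,[-0.05,-0.05,4.4],0],[0,[-0.05,-0.05,4.4],0],[0,[-0.05,-0.05,4.4],0],[0,[-0.05,-0.05,4.4],0],[0.5,[-0.05,-0.05,4.4],0],[0.6,[-0.05,-0.05,4.4],0]]' 35
python3 go.py .529 -.2062 .059 -37
```

```text
clock: 21.85
tool_pos: [0.5294, -0.2064, 0.0588]
eef_rot: [0.895, 0.446, 0.0, 0.0]
contact_force: [-0.6, -0.2, 0.9]
opening: 0.842
clock 21.85 pos [ 0.5294 -0.2064  0.0588] yang -37.02 tilt 0.05 open 0.842 F [-0.6 -0.2  0.9]
shift cm [-0.01 -0.04 -0.02] yaw -0.02 q7 [ 0.24  0.88  0.08  1.87 -0.16  0.4  -0.2 ]
```

```bash
python3 -m inch '[[0.6,[0,0,0],0],[0.65,[0,0,0],0],[0.7,[0,0,0],0],[0.74,[0,0,0],0],[0.78,[0,0,0],0],[0.82,[0,0,0],0],[0.86,[0,0,0],0],[0.9,[0,0,0],0],[1,[0,0,0],0],[1,[0,0,0],0],[1,[0,0,0],0],[1,[0,0,0],0],[1,[0,0,0],0],[1,[0,0,0],0]]' 35
python3 go.py .529 -.2062 .059 -37
python3 - <<'E'
from h import *
im=viewer.snapshot("scene")[:,:,::-1]
cv2.imwrite("pics/g7.png",cv2.resize(im[130:250,310:440],None,fx=4.5,fy=4.5,interpolation=cv2.INTER_CUBIC))
E
```

```text
clock: 23.25
tool_pos: [0.5291, -0.2064, 0.0583]
eef_rot: [0.895, 0.446, 0.0, 0.0]
contact_force: [1.4, -2.1, -1.1]
opening: 0.155
clock 23.25 pos [ 0.5291 -0.2064  0.0583] yang -37.03 tilt 0.01 open 0.155 F [ 1.4 -2.1 -1.1]
shift cm [ 0.01 -0.02 -0.07] yaw -0.03 q7 [ 0.24  0.88  0.08  1.87 -0.16  0.4  -0.2 ]
```

View pics/g7.png

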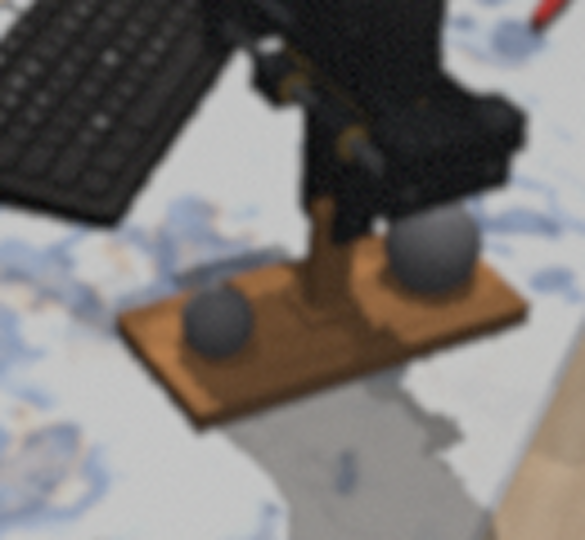

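```bash
python3 -m inch '[[1,[0,0,-0.2],0],[1,[0,0,-0.6],0],[1,[0,0,-1.2],0],[1,[0,0,-2],0],[1,[0,0,-3],0],[1,[0,0,-4],0],[1,[0,0,-5],0],[1,[0,0,-5.8],0],[1,[0,0,-6.3],0],[1,[0,0,-6.5],0],[1,[0,0,-6.5],0],[1,[0,0,-6.5],0],[1,[0,0,-6.5],0]]' 40
python3 go.py .504 .324 .268 -37
python3 - <<'E'
from h import *
im=viewer.snapshot("scene")[:,:,::-1]
cv2.imwrite("pics/g8.png",cv2.resize(im[90:230,310:440],None,fx=4,fy=4,interpolation=cv2.INTER_CUBIC))
E
```

```text
clock: 24.6
tool_pos: [0.5287, -0.2062, 0.1229]
eef_rot: [0.895, 0.446, -0.0, -0.0]
contact_force: [-0.2, -0.4, -4.6]
opening: 0.156
clock 24.6 pos [ 0.5287 -0.2062  0.1229] yang -37.02 tilt 0.05 open 0.156 F [-0.2 -0.4 -4.6]
shift cm [ 40.84 -33.91 -14.49] yaw -0.02 q7 [ 0.23  0.77  0.11  1.85 -0.15  0.53 -0.21]
```

View pics/g8.png

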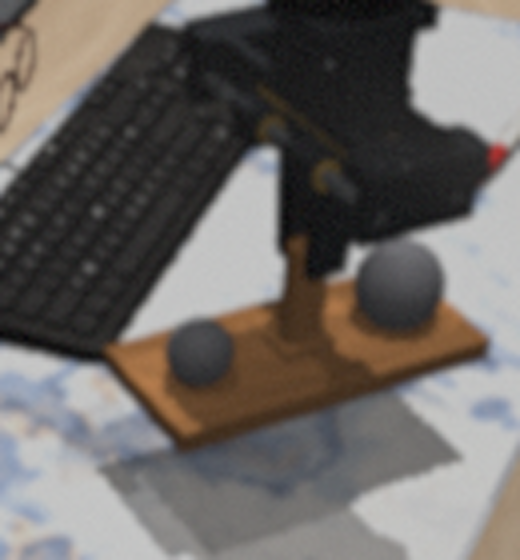

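```bash
python3 -m inch '[[1,[0,0,-0.5],0],[1,[0,0,-1.5],0],[1,[0.3,-0.25,-3],0],[1,[1,-0.8,-5],0],[1,[2,-1.7,-7],0],[1,[3.2,-2.7,-9],0],[1,[4.6,-3.8,-11],0],[1,[6.2,-5.1,-12.7],0],[1,[7.9,-6.6,-13.8],0],[1,[9.6,-8,-14.3],0],[1,[11.3,-9.4,-14.5],0],[1,[13,-10.8,-14.5],0],[1,[14.7,-12.2,-14.5],0],[1,[16.3,-13.5,-14.5],0],[1,[17.7,-14.7,-14.5],0],[1,[18.8,-15.6,-14.5],0],[1,[19.6,-16.3,-14.5],0],[1,[20.1,-16.7,-14.5],0],[1,[20.4,-16.9,-14.5],0],[1,[20.4,-16.9,-14.5],0]]'
python3 go.py .504 .324 .268 -37
python3 - <<'E'
from h import *
im=viewer.snapshot("scene")[:,:,::-1]
cv2.imwrite("pics/g9.png",im)
E
```

```text
clock: 26.65
tool_pos: [0.517, 0.0582, 0.2683]
eef_rot: [0.895, 0.446, 0.0, 0.0]
contact_force: [0.5, 0.6, -3.0]
opening: 0.153
clock 26.65 pos [0.517  0.0582 0.2683] yang -37.03 tilt 0.01 open 0.153 F [ 0.5  0.6 -3. ]
shift cm [ 20.43 -17.05   0.03] yaw -0.03 q7 [-0.33  0.51  0.2   1.85 -0.13  0.8  -0.71]
```

View pics/g9.png

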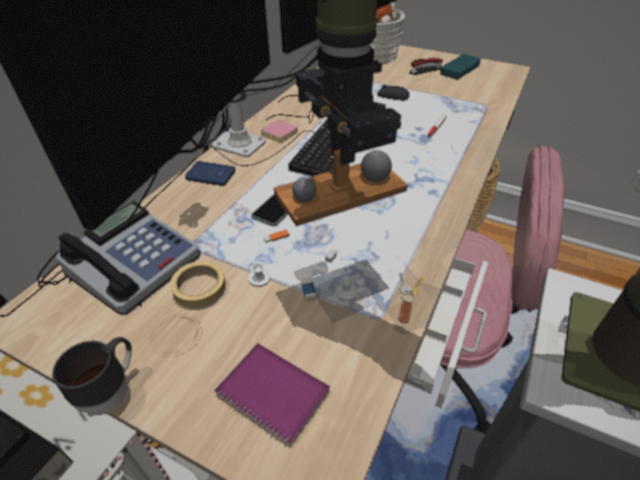

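```bash
python3 -m inch '[[1,[0.3,-0.25,0],0],[1,[1,-0.8,0],0],[1,[2,-1.7,0],0],[1,[3.2,-2.7,0],0],[1,[4.6,-3.8,0],0],[1,[6.2,-5.2,0],0],[1,[7.9,-6.6,0],0],[1,[9.6,-8,0],0],[1,[11.3,-9.4,0],0],[1,[13,-10.9,0],0],[1,[14.7,-12.3,0],0],[1,[16.3,-13.6,0],0],[1,[17.7,-14.8,0],0],[1,[18.8,-15.7,0],0],[1,[19.6,-16.4,0],0],[1,[20.1,-16.8,0],0],[1,[20.4,-17,0],0],[1,[20.4,-17,0],0],[1,[20.4,-17,0],0],[1,[20.4,-17,0],0]]'
python3 -m inch '[[1,[0,0,0],0],[1,[0,0,0],0],[1,[0,0,0],0],[1,[0,0,0],0]]'
python3 go.py .504 .324 .268 -37
python3 - <<'E'
from h import *
for n in P: cv2.imwrite(f"pics/{n}10.png",viewer.snapshot(n)[:,:,::-1])
E
```

```text
clock: 28.7
tool_pos: [0.5044, 0.3226, 0.2684]
eef_rot: [0.895, 0.445, -0.0, 0.0]
contact_force: [0.8, 0.7, -3.9]
opening: 0.153
clock: 29.1
tool_pos: [0.504, 0.3235, 0.2683]
eef_rot: [0.895, 0.446, 0.0, -0.0]
contact_force: [0.1, 0.4, -3.9]
opening: 0.153
clock 29.1 pos [0.504  0.3235 0.2683] yang -37.03 tilt 0.01 open 0.153 F [ 0.1  0.4 -3.9]
shift cm [ 0.03 -0.03  0.03] yaw -0.03 q7 [-0.77  0.62  0.22  1.62 -0.16  0.92 -1.14]
```

View pics/scene10.png

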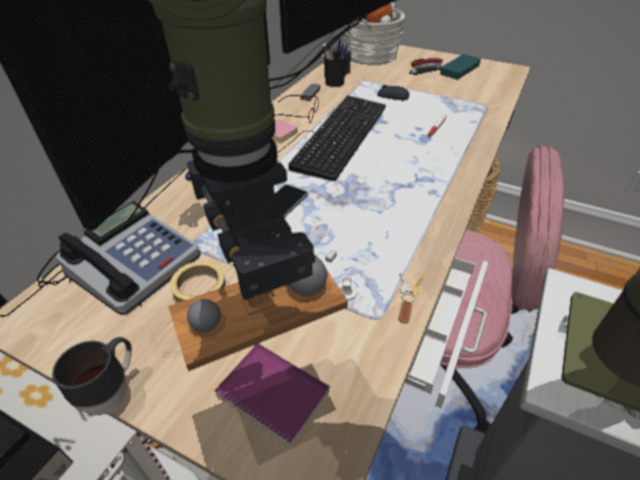

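View pics/top10.png

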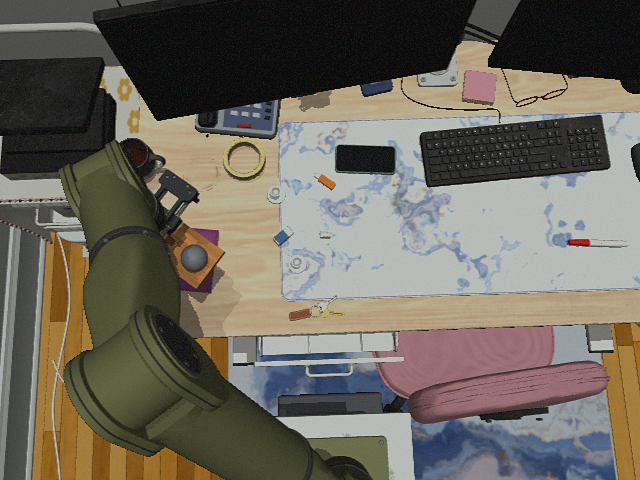

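```bash
python3 - <<'E'
from h import *
im=cv2.imread("pics/scene10.png"); a=np.radians(53); z0=.2683-.0585
def w(x,y,z): return [.504+np.cos(a)*x-np.sin(a)*y,.3235+np.sin(a)*x+np.cos(a)*y,z0+z]
B=proj("scene",[w(x,y,.014) for x,y in((.1,.045),(.1,-.045),(-.1,-.045),(-.1,.045))])
cr=cv2.resize(im[220:400,140:380],None,fx=3,fy=3,interpolation=cv2.INTER_CUBIC)
f=lambda p:np.round((p-[140,220]+.5)*3).astype(int)
cv2.polylines(cr,[f(B)],True,(0,0,255),1)
for X,R in((w(-.065,0,.0337),.026),(w(.065,0,.0283),.019)):
    D=np.linalg.norm(np.array(X)-cam_pos("scene"));cv2.circle(cr,tuple(map(int,f(proj("scene",X)[0]))),int(R/D*440*3),(0,255,0),1)
cv2.imwrite("pics/fin.png",cr)
E
```

```text
(no output)
```

View pics/fin.png

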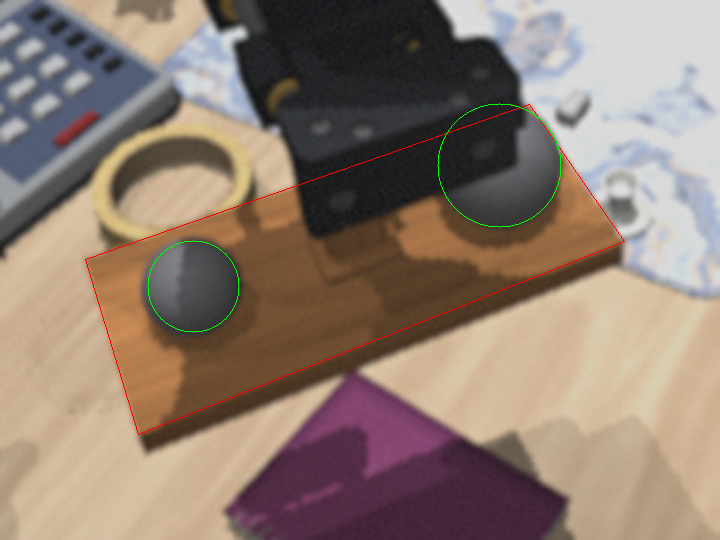

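The overlay matches: the tray is level and both balls are seated. Handing in.

```bash
python3 -c "
from plant import r
print(r.finish_job())
s=r.get_state();print(s['clock'],s['tool_pos'],s['opening'])"
```

```text
the job is handed in; nothing more can be done
None
the job is handed in; nothing more can be done
```

Both balls are in their sockets, and the arm is holding the tray still and level over the notebook. I handed the job in at about 29 s of the 67 s allowed.

I placed the large ball in the wide socket first, then the small ball in the narrow one, each let go with the tray standing on the desk. Then I pinched the tray by its grip at 40 N, lifted it and carried it over.

**Last checks before handing in:**
- **Position:** the tool was at (0.504, 0.3235) m, within about 1 mm of my estimate of the notebook's middle. The two cameras' estimates of that middle each differed from it by about 4 mm.
- **Height:** the tray's underside was about 0.21 m above the desk, or about 0.20 m above the notebook.
- **Level:** the tool tilt read 0.01°. A level tray drawn into the last scene picture matched the real one.
- **Balls:** both lined up with their seated places in that picture, though the gripper partly hid the large one.
- **Bystanders:** eraser, sharpener, memory stick and keys looked unmoved in the last pictures. I did not measure them.

None of the checks failed. The hand-in itself reports no verdict.

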